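Set the two-dial code on the needle safe

ROBOT

A 6-joint arm with a two-finger parallel gripper is mounted at the origin on a cart in front of the work surface, level with it; the furniture and walls round the work are solid. World frame = base frame: x ahead of the robot, y to its left, z up, the work surface at z = 0. Lengths are in mm, angles in rad, forces in N, time in s.
With the tool pointing down it reaches from about 350 to 875 mm from the base axis. Payload 4.2 kg.
Tool frame: the origin (TCP) lies at the very end of the fingers, on their centre line; the grasp point (between the pads) lies arm.hold_point_z behind it (arm.hold_point_z is the distance from the TCP to the grasp point, in mm); y points along the fingers, x is the direction in which the jaws open and shut, and the axes are right-handed (so a half turn about y gives the same grasp; the last joint's range is limited). The gripper opens to 85 mm and grips with 20 to 120 N. Pads are 22 mm wide; open, the fingers measure 114 mm over their backs; the gripper's body (76 mm by 85 mm) begins 54 mm behind the grasp point. The pads swing forward as they close: fully open they stand 13 mm farther back than shut.
Start: joints at [1.48, 0.385, 0.008, 0, -1.194, -0.259], TCP at [214.161, 587.141, 231.312] pointing down, gripper open.
Joint ranges: [-3.14, 3.14], [-1.21, 2.06], [-1.07, 1.41], [-3.16, 2.05], [-2.99, -0.16], [-3.1, 3.1]. Speed limits (rad/s): [2.79, 2.79, 3.14, 3.14, 3.14, 3.14].

INTERFACE

Orientations are given as a unit quaternion [x, y, z, w].
In Python, from bench import arm gives the robot as it stands.
- The arm moves only by the shell command python3 -m creep 'ROWS'. ROWS is JSON, a list of rows, each a list of 3 entries, a list of its own where there are three numbers: the shift along the world's x, y, z in mm, then the turn, a rotation vector about the world's x, y, z in rad, then the gripper command: -1 is shut, 1 is fully open, values between are in proportion. In form: [[[dx, dy, dz], [wx, wy, wz], jaw], ...]. A call has 1 to 12 rows; each row is the pose to reach, as a shift and turn from the pose commanded when the call began; what a row does not reach only later rows make up. A row lasts 1/12 s, in which the tool goes at most 41.7 mm and 7.16 degrees, less where a joint would pass 70% of its speed; a pose out of reach is approached as far as the arm can. A call with a gripper value outside its range is refused whole. The fingers move at their own pace and stop on an object; the grip force is fixed at half the most. Time passes only in rows, so rows that repeat a pose let the fingers close. It gives the time, the measured TCP pose, the force and the opening at its end, in the units of the state.
- arm.read_state(): the state, without advancing time (a new reading comes with each control period).
- arm.get_image(name): name is "scene" or "top"; returns (picture, depth): 384x512x3 uint8, red, green, blue; 384x512 float32, mm along the optical axis (not along the pixel's ray), 0 where there is no reading.
- arm.camera_params(name): a dict with "camera_matrix" (3x3 intrinsics, pixels), "extrinsics" (4x4, takes a point from world to camera coordinates). Camera axes: x right, y down, z forward; pixel columns grow to the right and rows downward; lengths in mm; the calibration is good to about 2 mm. A picture is of the moment at which its call begins. camera_params takes no time and is no camera call.
- arm.job_done(): hands the job in, once; it reports no verdict.
The state is a dict: "clock": time; "joints": joint angles; "joint_vel": joint speeds; "joint_efforts": joint torques, N m; "position": TCP position; "ee_rot": TCP orientation; "contact_force": force on the tool from outside, world axes, zero at the start; "wrist_torque": the same for the moment, N m; "gripper_width": finger opening in mm.
Only numpy, scipy, OpenCV 4.12 (cv2) and the standard library are available. Lean on these libraries where they do the work, as an engineer would, in place of code of your own. Each camera call takes 0.05 s, during which the arm holds its last target.

TASK

Set the code on the needle safe, the low grey lock box on the right part of the table: first turn the red dial until its white pointer stands at the green mark, then turn the blue dial until its white pointer stands at the yellow mark. Leave the red dial on its mark while you set the blue one, and let go of both at the end.

Things in the scene. Friction and masses are not known exactly. Their poses are not given: they have to be found in the camera images.
- red_grip (a point): centre of the red dial's grip bar, on the dial's vertical turning axis. The bar stands upright on the dial's round skirt: 44 mm long, 14 mm wide, its top 11 mm above this point; the top of the skirt (50 mm diameter) is 21 mm below this point, so the bar can be pinched from above across its 14 mm width with the fingertips up to about 19 mm below this point. The x axis of this point is level and runs along the bar towards the end with the white pointer line; z is up.
- blue_grip (a point): the same point on the blue dial, which is identical but for its colour. The two dials stand side by side, 105 mm apart along the grey safe, and either of them may be the left one.
- red_dial (a joint): angle of the red dial in rad, positive counter-clockwise seen from above, free between -1.4 and 1.4. Three 12 mm coloured dots lie on the fixed black plate round each dial, 38 mm from its axis, on the side that faces the robot: the white mark is at 0, the green mark at +0.87 and the yellow mark at -0.87 (the pointer points at the mark when the joint has that value). The dial turns with slight even friction (about 0.05 N m), has no clicks and stays where it is left.
- blue_dial (a joint): angle of the blue dial in rad, same sense, range, marks and friction as the red dial's.
- needle_safe: grey steel lock box fixed to the table: 208 mm from left to right (its y axis), 104 mm front to back (its x axis points away from the robot), top 55 mm above the table; origin at the centre of its underside. The dials stand on black plates (92 mm across, 4 mm thick) on its top, 52.5 mm left and right of its middle. A sewing machine 0.5 m tall stands behind it, 0.1 m or more beyond the dials.

How it is judged:
By the outcome, as a careful person would: the job done as asked, in the order asked, and still so for the second after the job is handed in, with the robot touching nothing.
It also fails if it takes over 48 s, if anything falls off the work surface, if the arm or the gripper's body presses on something with over 40 N, if the wrist force passes 120 N, or if a joint passes its speed limit or range.

## Working session

There is one attempt and no reset: what is moved stays moved. The work goes in short steps, Python scripts to look and compute and a shell command to move; the robot and the scene stay as the last step left them, time stands still between calls to the robot, and variables do not carry over. Pictures are saved under pics/ and viewed, and the job is handed in when it is done.

```bash
mkdir -p pics; ls; python3 - <<'E'
from bench import arm
import cv2,numpy as np
print(arm.read_state(), arm.hold_point_z)
for n in("scene","top"):
    p,d=arm.get_image(n); cv2.imwrite(f"pics/{n}0.png",p[:,:,::-1]); np.save(f"pics/{n}0.npy",d); np.save(f"pics/{n}0rgb.npy",p)
    print(n,arm.camera_params(n))
E
```

```text
pics
{'clock': 0.0, 'joints': array([ 1.47957002e+00,  3.85504361e-01,  6.60551950e-03, -4.75723314e-04,
       -1.19400225e+00, -2.58583086e-01]), 'joint_vel': array([ 2.38970077e-04,  9.81465215e-04, -9.96621590e-04, -3.50929607e-04,
       -2.66440038e-05,  1.89331282e-04]), 'joint_efforts': array([ 1.66938480e-04, -3.92296600e+01,  1.88400990e+01,  4.18633282e+00,
       -4.71272549e-03, -1.33527216e-07]), 'position': array([213.99635565, 586.58962336, 230.24860226]), 'ee_rot': array([ 0.40591311, -0.57894653,  0.57988136, -0.40471358]), 'contact_force': array([ 0.04196382, -0.15008267, -1.05538035]), 'wrist_torque': array([-0.00135811,  0.02294542,  0.05090208]), 'gripper_width': 85.73653425541912} 18.700000000000003
scene {'camera_matrix': array([[448.54637104,   0.        , 252.98398424],
       [  0.        , 448.54637104, 195.49101961],
       [  0.        ,   0.        ,   1.        ]]), 'extrinsics': array([[ 7.09305617e-01, -7.04851275e-01,  8.37987324e-03,
        -5.91821292e+02],
       [-5.09264225e-01, -5.20629617e-01, -6.85269839e-01,
         1.44194291e+02],
       [ 4.87376130e-01,  4.81798176e-01, -7.28241049e-01,
         8.29795241e+02],
       [ 0.00000000e+00,  0.00000000e+00,  0.00000000e+00,
         1.00000000e+00]])}
top {'camera_matrix': array([[429.1184977 ,   0.        , 254.16173965],
       [  0.        , 429.1184977 , 191.81771303],
       [  0.        ,   0.        ,   1.        ]]), 'extrinsics': array([[ 2.08041359e-02, -9.99693777e-01,  1.33992958e-02,
        -3.24081761e+02],
       [-9.96650982e-01, -2.17971942e-02, -7.88143578e-02,
         4.66782189e+02],
       [ 7.90822900e-02, -1.17147567e-02, -9.96799256e-01,
         8.73840684e+02],
       [ 0.00000000e+00,  0.00000000e+00,  0.00000000e+00,
         1.00000000e+00]])}
```

View pics/scene0.png

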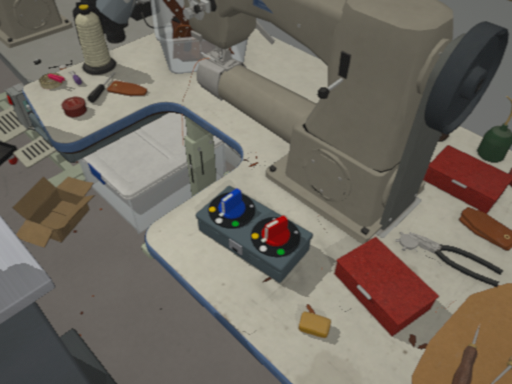

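View pics/top0.png

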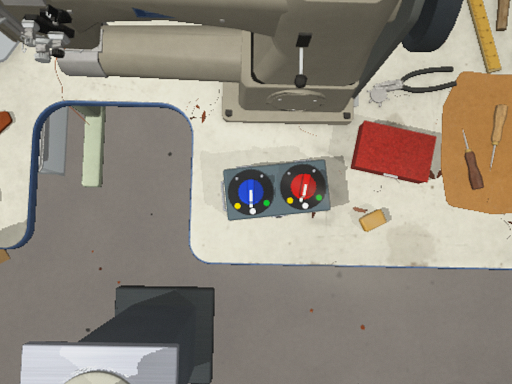

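The scene view shows the blue dial on the left (~232,205) and the red on the right (~276,232). In the top view, blue is at about (251,192) and red at about (303,186), and the safe is slightly yawed. Next I'll zoom in and measure.

```bash
cat > h.py <<'E'
from bench import arm
import cv2,numpy as np
def world(n,u,v,z=None,depth=None):
    c=arm.camera_params(n);K=c['camera_matrix'];E=np.array(c['extrinsics'])
    R=E[:3,:3];t=E[:3,3]
    r=np.linalg.inv(K)@[u,v,1]
    if depth is not None: pc=r*depth; return R.T@(pc-t)
    o=-R.T@t; d=R.T@r
    return o+d*(z-o[2])/d[2]
def masks(p):
    h=cv2.cvtColor(p,cv2.COLOR_RGB2HSV); H,S,V=[h[:,:,i].astype(int) for i in range(3)]
    return dict(red=((H<6)|(H>174))&(S>150)&(V>90),blue=(H>105)&(H<130)&(S>150)&(V>90),green=(H>45)&(H<85)&(S>130)&(V>80),yellow=(H>20)&(H<32)&(S>150)&(V>150),white=(S<40)&(V>200))
E
python3 - <<'E'
from h import *
p=np.load('pics/top0rgb.npy');d=np.load('pics/top0.npy')
x0,y0,x1,y1=215,150,340,230
cv2.imwrite('pics/topz.png',cv2.resize(p[y0:y1,x0:x1,::-1],None,fx=6,fy=6,interpolation=cv2.INTER_CUBIC))
m=masks(p)
for k in m:
    n,l,s,c=cv2.connectedComponentsWithStats(m[k][y0:y1,x0:x1].astype(np.uint8))
    for i in range(1,n):
        if s[i,4]>=6:
            u,v=c[i]+[x0,y0]; dd=np.median(d[y0:y1,x0:x1][l==i])
            print(k,s[i,4],(u,v),world('top',u,v,depth=dd).round(1), 'at z=59',world('top',u,v,z=59).round(1))
E
```

```text
red 454 (np.float64(302.76872246696036), np.float64(185.3942731277533)) [ 484.6 -409.3   69.1] at z=59 [ 485.6 -410.5   59. ]
blue 461 (np.float64(250.18872017353578), np.float64(190.87201735357917)) [ 471.5 -305.6   68.7] at z=59 [ 472.3 -305.6   59. ]
green 27 (np.float64(318.48148148148147), np.float64(197.11111111111111)) [ 462.6 -441.9   61.1] at z=59 [ 462.8 -442.2   59. ]
green 35 (np.float64(265.9142857142857), np.float64(202.54285714285714)) [ 449.5 -337.4   60.6] at z=59 [ 449.6 -337.4   59. ]
yellow 31 (np.float64(289.51612903225805), np.float64(200.09677419354838)) [ 455.4 -384.3   60.4] at z=59 [ 455.5 -384.4   59. ]
yellow 30 (np.float64(237.0), np.float64(205.5)) [ 442.4 -280.1   61.4] at z=59 [ 442.5 -280.    59. ]
white 3466 (np.float64(267.4529717253318), np.float64(192.5207732256203)) [ 474.2 -342.6    2.4] at z=59 [ 469.7 -340.1   59. ]
white 24 (np.float64(304.5416666666667), np.float64(189.41666666666666)) [ 473.9 -408.8  100.7] at z=59 [ 477.6 -414.2   59. ]
white 22 (np.float64(250.5), np.float64(195.0)) [ 461.  -306.3  100.7] at z=59 [ 464.  -306.4   59. ]
white 9 (np.float64(300.8888888888889), np.float64(199.11111111111111)) [ 457.4 -405.9   68.9] at z=59 [ 458.  -407.1   59. ]
white 22 (np.float64(304.9090909090909), np.float64(205.0909090909091)) [ 446.1 -415.1   60.5] at z=59 [ 446.2 -415.3   59. ]
white 9 (np.float64(251.0), np.float64(205.0)) [ 443.7 -307.8   68.3] at z=59 [ 444.1 -307.9   59. ]
white 26 (np.float64(252.34615384615384), np.float64(210.65384615384616)) [ 432.9 -310.8   60.9] at z=59 [ 432.9 -310.8   59. ]
```

View pics/topz.png

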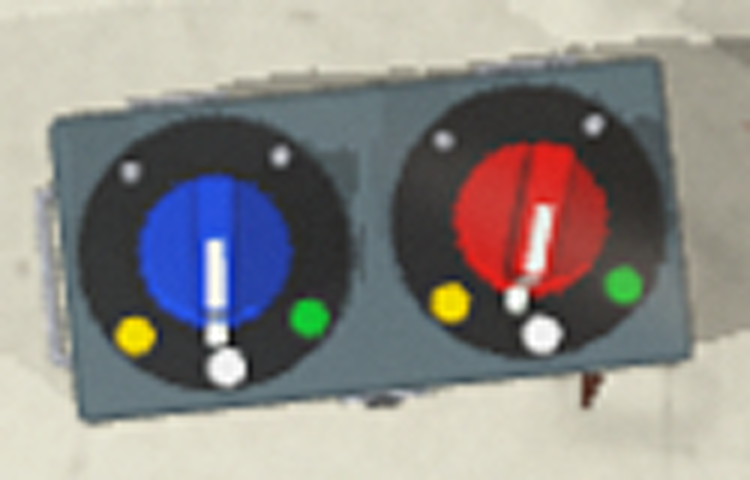

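```bash
python3 - <<'E'
from h import *
from scipy.spatial.transform import Rotation as R
s=arm.read_state(); M=R.from_quat(s['ee_rot']).as_matrix(); print(M.round(4)); print('jaw ang',np.arctan2(M[1,0],M[0,0]),'q1',s['joints'][0],'q6',s['joints'][5])
# verify with scene camera
p=np.load('pics/scene0rgb.npy');d=np.load('pics/scene0.npy');m=masks(p)
x0,y0,x1,y1=190,180,315,280
cv2.imwrite('pics/scz.png',cv2.resize(p[y0:y1,x0:x1,::-1],None,fx=6,fy=6,interpolation=cv2.INTER_CUBIC))
for k in('green','yellow','white'):
    n,l,st,c=cv2.connectedComponentsWithStats(m[k][y0:y1,x0:x1].astype(np.uint8))
    for i in range(1,n):
        if 6<=st[i,4]<100:
            u,v=c[i]+[x0,y0]; print(k,st[i,4],(u.round(),v.round()),world('scene',u,v,depth=np.median(d[y0:y1,x0:x1][l==i])).round(1))
E
```

```text
[[-3.428e-01 -6.000e-04  9.394e-01]
 [-9.394e-01 -1.900e-03 -3.428e-01]
 [ 2.000e-03 -1.000e+00  1.000e-04]]
jaw ang -1.9207165122936605 q1 1.4796165937943622 q6 -0.25858429261219135
green 32 (np.float64(235.0), np.float64(223.0)) [ 448.7 -339.1   58.6]
green 38 (np.float64(280.0), np.float64(251.0)) [ 461.8 -442.9   58.3]
yellow 19 (np.float64(212.0), np.float64(209.0)) [ 442.3 -280.9   57.9]
yellow 23 (np.float64(255.0), np.float64(235.0)) [ 454.9 -385.4   58.2]
```

Both cameras agree to about 1 mm: red axis (483.3,-411), dial at -0.29; blue axis (470.1,-306.4), dial at about -0.06. Joint 6 has room if the tool yaws by -2.96 on the way over. Moving now.

```bash
python3 -m creep '[[[200,-400,20],[0,0,-1.2],-0.2],[[200,-400,20],[0,0,-1.2],-0.2],[[200,-400,20],[0,0,-1.2],-0.2],[[200,-400,20],[0,0,-1.2],-0.2],[[200,-400,20],[0,0,-1.2],-0.2],[[200,-400,20],[0,0,-1.2],-0.2],[[200,-400,20],[0,0,-1.2],-0.2],[[200,-400,20],[0,0,-1.2],-0.2],[[200,-400,20],[0,0,-1.2],-0.2],[[200,-400,20],[0,0,-1.2],-0.2],[[200,-400,20],[0,0,-1.2],-0.2],[[200,-400,20],[0,0,-1.2],-0.2]]'
```

```text
clock: 1.1
position: [415.1, 183.1, 251.3]
ee_rot: [0.005, -0.707, 0.707, -0.005]
contact_force: [-0.2, 0.1, 0.2]
gripper_width: 34.4
```

```bash
python3 -m creep '[[[40,-460,-20],[0,0,-1.3],-0.2],[[40,-460,-20],[0,0,-1.3],-0.2],[[40,-460,-20],[0,0,-1.3],-0.2],[[40,-460,-20],[0,0,-1.3],-0.2],[[40,-460,-20],[0,0,-1.3],-0.2],[[40,-460,-20],[0,0,-1.3],-0.2],[[40,-460,-20],[0,0,-1.3],-0.2],[[40,-460,-20],[0,0,-1.3],-0.2],[[40,-460,-20],[0,0,-1.3],-0.2],[[40,-460,-20],[0,0,-1.3],-0.2],[[40,-460,-20],[0,0,-1.3],-0.2],[[40,-460,-20],[0,0,-1.3],-0.2]]'
cat > st.py <<'E'
from h import *
from scipy.spatial.transform import Rotation as R
def st():
    s=arm.read_state(); M=R.from_quat(s['ee_rot']).as_matrix()
    print('t',s['clock'],'pos',s['position'].round(1),'yaw',np.arctan2(M[1,0],M[0,0]).round(4),'tilt',M[2].round(4),'q',s['joints'].round(2),'F',s['contact_force'].round(1),'w',s['gripper_width'])
if __name__=='__main__': st()
E
python3 st.py
```

```text
clock: 2.1
position: [454.1, -277.7, 229.9]
ee_rot: [-0.424, -0.565, 0.566, 0.424]
contact_force: [0.8, 0.3, 0.6]
gripper_width: 34.1
t 2.1 pos [ 454.1 -277.7  229.9] yaw 1.8552 tilt [-1.0e-04 -1.0e+00  1.9e-03] q [-0.24  0.23 -0.22  0.   -1.12 -1.04] F [0.8 0.3 0.6] w 34.12548201445853
```

```bash
python3 -m creep '[[[29,-134,-70],[0,0,-0.45],-0.2],[[29,-134,-70],[0,0,-0.45],-0.2],[[29,-134,-70],[0,0,-0.45],-0.2],[[29,-134,-70],[0,0,-0.45],-0.2],[[29,-134,-70],[0,0,-0.45],-0.2],[[29,-134,-70],[0,0,-0.45],-0.2],[[29,-134,-70],[0,0,-0.45],-0.2],[[29,-134,-70],[0,0,-0.45],-0.2],[[29,-134,-70],[0,0,-0.45],-0.2]]'
python3 - <<'E'
from st import *
p,d=arm.get_image('scene'); cv2.imwrite('pics/s1.png',cv2.resize(p[120:300,150:390,::-1],None,fx=3,fy=3)); st()
E
```

```text
clock: 2.85
position: [483.7, -405.9, 162.6]
ee_rot: [0.538, 0.46, -0.459, -0.537]
contact_force: [-0.0, -0.0, 0.8]
gripper_width: 34.0
t 2.9 pos [ 483.6 -406.   162.6] yaw 1.4143 tilt [-5.0e-04 -1.0e+00 -1.8e-03] q [-0.44  0.45 -0.07 -0.   -1.05 -1.28] F [ 0.1 -0.1  0.2] w 34.396059923341255
```

View pics/s1.png

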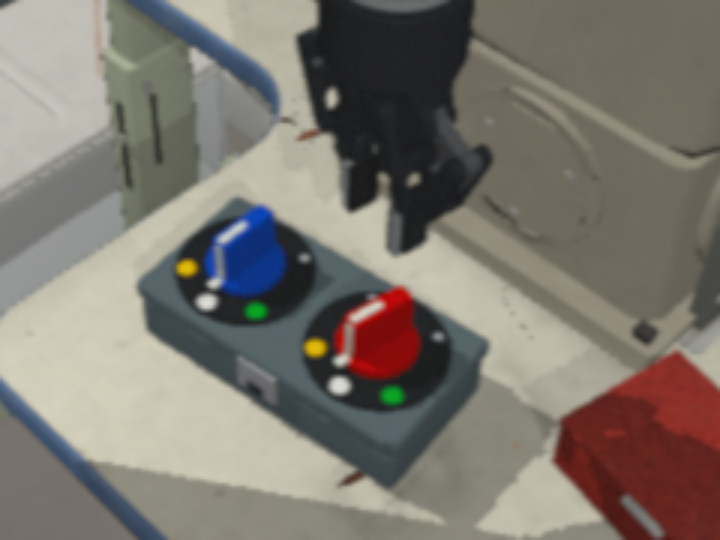

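The gripper hangs open just above the red dial, about 5 mm off in y. I'll correct that and descend.

```bash
python3 -m creep '[[[0,-5,0],[0,0,-0.01],-0.2],[[0,-5,-20],[0,0,-0.01],-0.2],[[0,-5,-40],[0,0,-0.01],-0.2],[[0,-5,-55],[0,0,-0.01],-0.2],[[0,-5,-70],[0,0,-0.01],-0.2],[[0,-5,-80],[0,0,-0.01],-0.2],[[0,-5,-86],[0,0,-0.01],-0.2],[[0,-5,-86],[0,0,-0.01],-0.2],[[0,-5,-86],[0,0,-0.01],-0.2]]'
python3 - <<'E'
from st import *
p,d=arm.get_image('scene'); cv2.imwrite('pics/s2.png',cv2.resize(p[120:300,150:390,::-1],None,fx=3,fy=3)); st()
E
```

```text
clock: 3.65
position: [483.5, -412.1, 75.8]
ee_rot: [0.54, 0.456, -0.456, -0.54]
contact_force: [0.0, 0.4, 0.1]
gripper_width: 34.3
t 3.7 pos [ 483.8 -412.2   76.3] yaw 1.4029 tilt [-8.0e-04 -1.0e+00 -1.6e-03] q [-0.45  0.54 -0.16  0.   -0.87 -1.29] F [ 0.2 -0.8  0. ] w 34.00376079792609
```

View pics/s2.png

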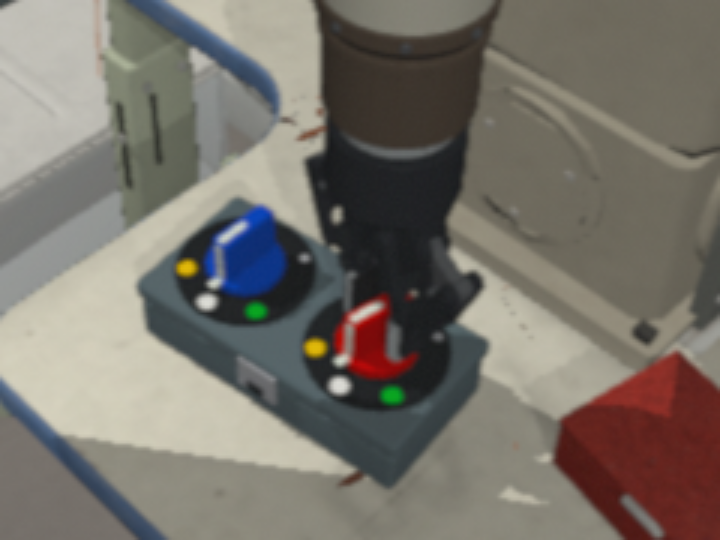

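The fingers straddle the red bar, so I'll close them.

```bash
python3 -m creep '[[[0,0.5,0],[0,0,0],-0.5],[[0,0.5,0],[0,0,0],-1],[[0,0.5,0],[0,0,0],-1],[[0,0.5,0],[0,0,0],-1],[[0,0.5,0],[0,0,0],-1],[[0,0.5,0],[0,0,0],-1],[[0,0.5,0],[0,0,0],-1]]'; python3 st.py
```

```text
clock: 4.28
position: [484.1, -409.8, 76.8]
ee_rot: [0.54, 0.457, -0.456, -0.54]
contact_force: [1.5, 6.6, 5.0]
gripper_width: 12.4
t 4.2833 pos [ 484.1 -409.8   76.8] yaw 1.403 tilt [ 0.0014 -1.     -0.0015] q [-0.45  0.54 -0.16 -0.   -0.87 -1.29] F [1.5 6.6 5. ] w 12.420988850935347
```

```bash
python3 -m creep '[[[0,1.5,0],[0,0,0.05],-1],[[0,1.5,0],[0,0,0.15],-1],[[0,1.5,0],[0,0,0.25],-1],[[0,1.5,0],[0,0,0.35],-1],[[0,1.5,0],[0,0,0.45],-1],[[0,1.5,0],[0,0,0.55],-1],[[0,1.5,0],[0,0,0.65],-1],[[0,1.5,0],[0,0,0.75],-1],[[0,1.5,0],[0,0,0.8],-1],[[0,1.5,0],[0,0,0.8],-1],[[0,1.5,0],[0,0,0.8],-1]]'; python3 st.py
```

```text
clock: 5.2
position: [484.0, -408.8, 76.8]
ee_rot: [0.32, 0.631, -0.63, -0.319]
contact_force: [0.5, 5.5, 3.4]
gripper_width: 12.8
t 5.2 pos [ 484.  -408.8   76.8] yaw 2.2033 tilt [-6.0e-04 -1.0e+00 -1.7e-03] q [-0.45  0.54 -0.16 -0.   -0.87 -0.49] F [0.5 5.5 3.4] w 12.75552357911998
```

```bash
python3 -m creep '[[[0,0.5,0],[0,0,0.1],-1],[[0,0.5,0],[0,0,0.2],-1],[[0,0.5,0],[0,0,0.3],-1],[[0,0.5,0],[0,0,0.365],-1],[[0,0.5,0],[0,0,0.365],-1],[[0,0.5,0],[0,0,0.365],-1],[[0,0.5,0],[0,0,0.365],-1]]'
python3 - <<'E'
from st import *
st()
p,d=arm.get_image('scene'); cv2.imwrite('pics/s3.png',cv2.resize(p[180:290,190:320,::-1],None,fx=6,fy=6,interpolation=cv2.INTER_CUBIC))
E
```

```text
clock: 5.78
position: [483.7, -408.5, 76.7]
ee_rot: [0.201, 0.678, -0.678, -0.2]
contact_force: [-0.4, 5.1, 3.6]
gripper_width: 12.6
t 5.7833 pos [ 483.7 -408.5   76.7] yaw 2.5671 tilt [-8.0e-04 -1.0e+00 -1.1e-03] q [-0.45  0.54 -0.16 -0.   -0.87 -0.13] F [-0.4  5.1  3.6] w 12.638890803133512
```

View pics/s3.png

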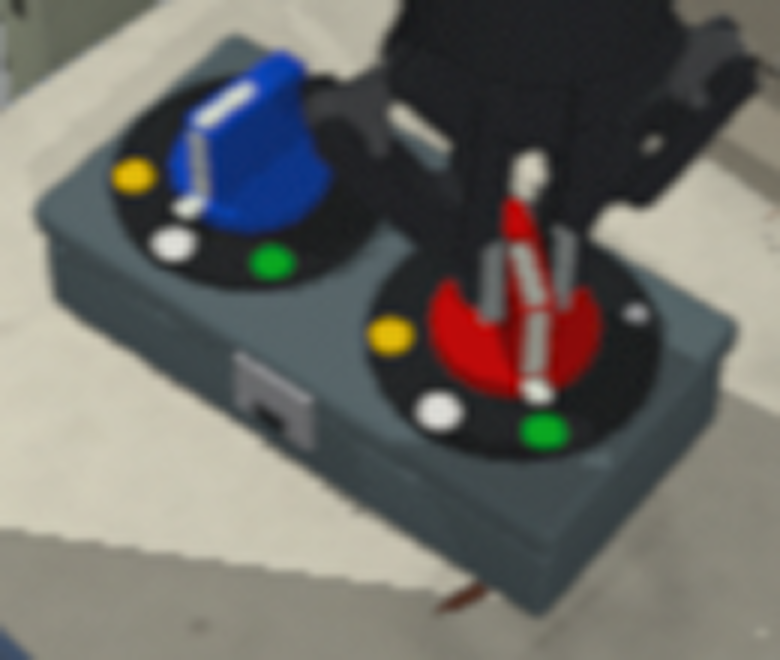

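The red pointer meets the green mark, with tip ~(537,390) and dot ~(545,432) in the zoom. Releasing and rising.

```bash
python3 -m creep '[[[0,0,0],[0,0,0],-0.2],[[0,0,0],[0,0,0],-0.2],[[0,0,0],[0,0,0],-0.2],[[0,0,0],[0,0,0],-0.2],[[0,0,20],[0,0,0],-0.2],[[0,0,50],[0,0,0],-0.2],[[0,0,85],[0,0,0],-0.2],[[0,0,120],[0,0,0],-0.2],[[-20,20,130],[0,0,0],-0.2],[[-60,40,130],[0,0,0],-0.2],[[-100,50,130],[0,0,0],-0.2],[[-135,50,130],[0,0,0],-0.2]]'
python3 st.py
```

```text
clock: 6.83
position: [346.2, -357.7, 205.4]
ee_rot: [0.2, 0.678, -0.678, -0.2]
contact_force: [0.2, 0.0, 0.7]
gripper_width: 34.2
t 6.8333 pos [ 346.2 -357.7  205.4] yaw 2.569 tilt [ 1.e-04 -1.e+00 -4.e-04] q [-0.48  0.19 -0.34 -0.   -1.04 -0.1 ] F [0.2 0.  0.7] w 34.21124205946239
```

```bash
cat > look.py <<'E'
from st import *
import sys
st()
p,d=arm.get_image('top'); cv2.imwrite(f'pics/{sys.argv[1]}.png',cv2.resize(p[150:230,215:340,::-1],None,fx=6,fy=6,interpolation=cv2.INTER_CUBIC))
C=dict(red=np.array([483.8,-410.4]),blue=np.array([470.5,-305.8])); yaw=0.1266
m=masks(p)
x0,y0,x1,y1=215,150,340,230
n,l,s,c=cv2.connectedComponentsWithStats(m['white'][y0:y1,x0:x1].astype(np.uint8))
for i in range(1,n):
    if 4<=s[i,4]<60:
        u,v=c[i]+[x0,y0]; P=world('top',u,v,depth=np.median(d[y0:y1,x0:x1][l==i]))
        for k in C:
            e=P[:2]-C[k]
            if np.hypot(*e)<45:
                a=np.arctan2(e[1],e[0])-np.pi-yaw; a=(a+np.pi)%(2*np.pi)-np.pi
                print(k,s[i,4],P.round(1),'r',np.hypot(*e).round(1),'joint',a.round(3))
E
python3 look.py t1
```

```text
t 6.8333 pos [ 346.2 -357.7  205.4] yaw 2.569 tilt [ 1.e-04 -1.e+00 -4.e-04] q [-0.48  0.19 -0.34 -0.   -1.04 -0.1 ] F [0.2 0.  0.7] w 34.21124205946239
red 24 [ 478.2 -418.4  100.8] r 9.7 joint 0.836
blue 22 [ 461.  -306.3  101.4] r 9.5 joint -0.075
red 5 [ 468.2 -433.9   67.7] r 28.2 joint 0.856
red 22 [ 446.1 -415.1   60.6] r 37.9 joint -0.003
blue 9 [ 443.7 -307.8   67.3] r 26.9 joint -0.052
```

View pics/t1.png

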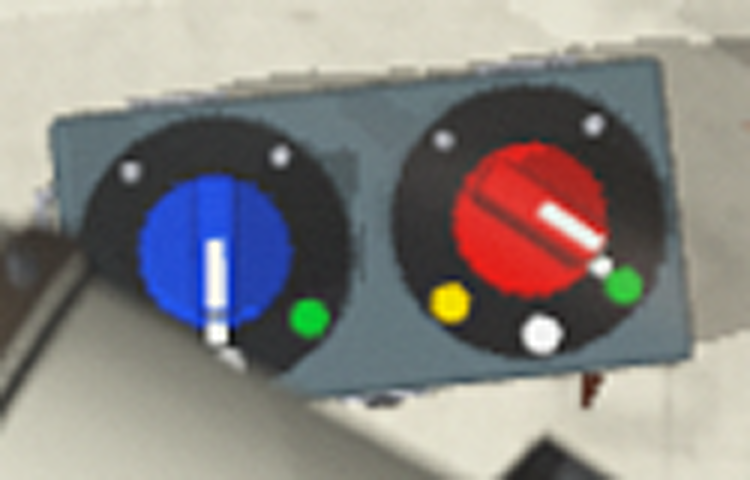

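The top view confirms the red pointer at the green dot: measured 0.84–0.86, jaw yaw gave 0.87. Now to the blue dial.

```bash
python3 -m creep '[[[124,52,-45],[0,0,-0.93],-0.2],[[124,52,-45],[0,0,-0.93],-0.2],[[124,52,-45],[0,0,-0.93],-0.2],[[124,52,-45],[0,0,-0.93],-0.2],[[124,52,-45],[0,0,-0.93],-0.2],[[124,52,-45],[0,0,-0.93],-0.2],[[124,52,-45],[0,0,-0.93],-0.2],[[124,52,-45],[0,0,-0.93],-0.2],[[124,52,-45],[0,0,-0.93],-0.2],[[124,52,-45],[0,0,-0.93],-0.2],[[124,52,-45],[0,0,-0.93],-0.2]]'; python3 st.py
```

```text
clock: 7.8
position: [472.1, -307.5, 160.3]
ee_rot: [-0.483, -0.517, 0.517, 0.483]
contact_force: [0.3, -0.2, -0.1]
gripper_width: 34.0
t 7.8 pos [ 472.1 -307.5  160.3] yaw 1.6387 tilt [-1.e-04 -1.e+00 -0.e+00] q [-0.29  0.34 -0.25  0.   -0.98 -1.21] F [ 0.3 -0.2 -0.1] w 34.01161957697167
```

```bash
python3 -m creep '[[[-1,1.5,0],[0,0,0],-0.2],[[-1,1.5,-20],[0,0,0],-0.2],[[-1,1.5,-40],[0,0,0],-0.2],[[-1,1.5,-55],[0,0,0],-0.2],[[-1,1.5,-70],[0,0,0],-0.2],[[-1,1.5,-80],[0,0,0],-0.2],[[-1,1.5,-84],[0,0,0],-0.2],[[-1,1.5,-84],[0,0,0],-0.2],[[-1,1.5,-84],[0,0,0],-0.2]]'
python3 - <<'E'
from st import *
p,d=arm.get_image('scene'); cv2.imwrite('pics/s4.png',cv2.resize(p[160:290,170:320,::-1],None,fx=4,fy=4)); st()
E
```

```text
clock: 8.55
position: [471.6, -306.1, 76.8]
ee_rot: [0.483, 0.517, -0.516, -0.483]
contact_force: [0.4, -0.7, 0.7]
gripper_width: 33.8
t 8.6 pos [ 471.8 -306.1   77.2] yaw 1.638 tilt [-8.0e-04 -1.0e+00 -1.5e-03] q [-0.29  0.44 -0.34  0.   -0.79 -1.22] F [-0.6 -0.  -0.1] w 34.31774608441205
```

View pics/s4.png

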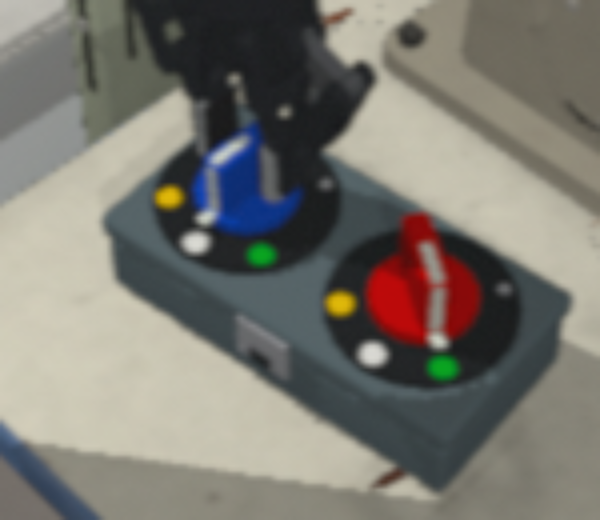

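The fingers straddle the blue bar and red is undisturbed. Closing.

```bash
python3 -m creep '[[[-0.5,0.5,0],[0,0,0],-0.5],[[-0.5,0.5,0],[0,0,0],-1],[[-0.5,0.5,0],[0,0,0],-1],[[-0.5,0.5,0],[0,0,0],-1],[[-0.5,0.5,0],[0,0,0],-1],[[-0.5,0.5,0],[0,0,0],-1],[[-0.5,0.5,0],[0,0,0],-1]]'; python3 st.py
```

```text
clock: 9.18
position: [471.0, -305.1, 77.4]
ee_rot: [0.483, 0.517, -0.516, -0.483]
contact_force: [-1.1, 3.7, 6.6]
gripper_width: 12.7
t 9.1833 pos [ 471.  -305.1   77.4] yaw 1.6381 tilt [-2.e-04 -1.e+00 -1.e-03] q [-0.29  0.44 -0.35 -0.   -0.79 -1.22] F [-1.1  3.7  6.6] w 12.711040797352721
```

```bash
python3 -m creep '[[[0,0.5,0],[0,0,-0.05],-1],[[0,0.5,0],[0,0,-0.15],-1],[[0,0.5,0],[0,0,-0.25],-1],[[0,0.5,0],[0,0,-0.35],-1],[[0,0.5,0],[0,0,-0.45],-1],[[0,0.5,0],[0,0,-0.55],-1],[[0,0.5,0],[0,0,-0.65],-1],[[0,0.5,0],[0,0,-0.75],-1],[[0,0.5,0],[0,0,-0.811],-1],[[0,0.5,0],[0,0,-0.811],-1],[[0,0.5,0],[0,0,-0.811],-1],[[0,0.5,0],[0,0,-0.811],-1]]'
python3 - <<'E'
from st import *
st()
p,d=arm.get_image('scene'); cv2.imwrite('pics/s5.png',cv2.resize(p[180:290,190:320,::-1],None,fx=6,fy=6,interpolation=cv2.INTER_CUBIC))
E
```

```text
clock: 10.18
position: [470.8, -305.8, 77.4]
ee_rot: [0.648, 0.285, -0.285, -0.647]
contact_force: [-2.0, -2.1, 5.8]
gripper_width: 12.5
t 10.1833 pos [ 470.8 -305.8   77.4] yaw 0.8285 tilt [-7.0e-04 -1.0e+00 -1.6e-03] q [-0.29  0.44 -0.35  0.   -0.79 -2.03] F [-2.  -2.1  5.8] w 12.509557586110322
```

View pics/s5.png

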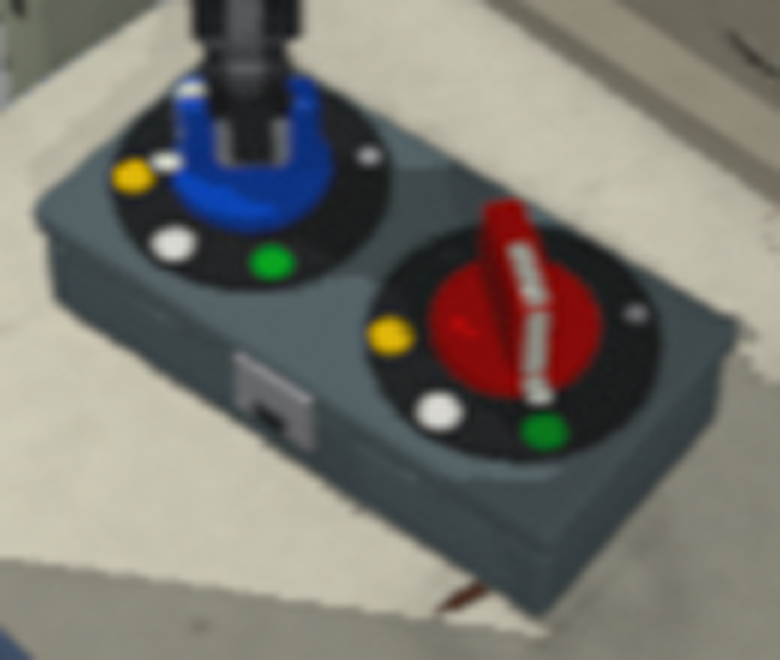

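The blue tip (167,160) sits beside the yellow dot (133,176). Releasing, rising and moving left to leave a clear view.

```bash
python3 -m creep '[[[0,0,0],[0,0,0],-0.2],[[0,0,0],[0,0,0],-0.2],[[0,0,0],[0,0,0],-0.2],[[0,0,0],[0,0,0],-0.2],[[0,0,20],[0,0,0],-0.2],[[0,0,50],[0,0,0],-0.2],[[0,0,85],[0,0,0],-0.2],[[0,0,120],[0,0,0],-0.2],[[-10,30,140],[0,0,0],-0.2],[[-20,70,140],[0,0,0],-0.2],[[-40,105,140],[0,0,0],-0.2],[[-55,140,140],[0,0,0],-0.2]]'
python3 -m creep '[[[-10,30,0],[0,0,0],-0.2],[[-10,60,0],[0,0,0],-0.2],[[-10,60,0],[0,0,0],-0.2],[[-10,60,0],[0,0,0],-0.2]]'
python3 look.py t2
```

```text
clock: 11.23
position: [414.4, -163.5, 216.3]
ee_rot: [-0.648, -0.284, 0.284, 0.648]
contact_force: [0.8, 0.5, 0.8]
gripper_width: 34.2
clock: 11.57
position: [405.7, -103.5, 216.6]
ee_rot: [0.647, 0.286, -0.285, -0.647]
contact_force: [-0.1, 0.1, -0.1]
gripper_width: 34.0
t 11.5667 pos [ 405.7 -103.5  216.6] yaw 0.8305 tilt [ 8.e-04 -1.e+00 -6.e-04] q [ 0.14  0.04 -0.49 -0.   -1.05 -2.45] F [-0.1  0.1 -0.1] w 33.97693109738946
red 9 [ 478.5 -417.6  101.2] r 8.9 joint 0.803
blue 16 [ 462.8 -298.8  100.2] r 10.4 joint -0.866
blue 5 [ 450.4 -287.6   67.2] r 27.2 joint -0.863
red 15 [ 445.5 -414.5   60.1] r 38.5 joint -0.019
blue 27 [ 432.8 -311.    60.9] r 38.1 joint 0.009
```

View pics/t2.png

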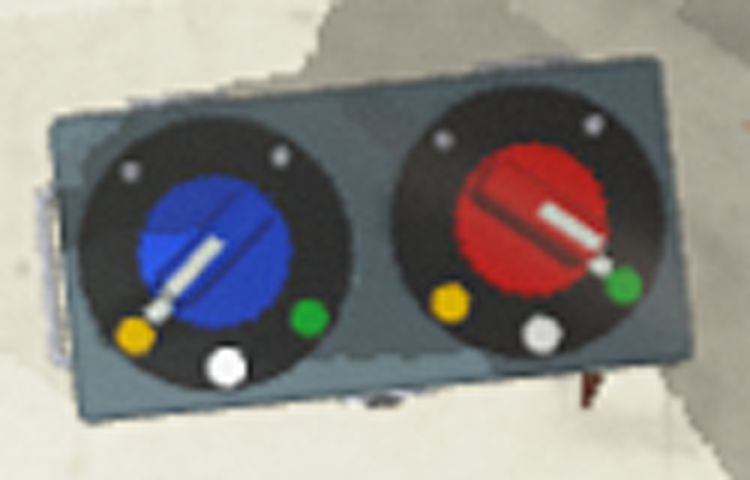

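Both pointers stand on their marks: blue tip (157,312) beside yellow (136,336), red tip (600,266) beside green (625,286), red unchanged since its release. The low red reading of 0.80 comes from a shadowed 9-pixel patch.

```bash
python3 -c "
from bench import arm
arm.job_done()"; python3 st.py
```

```text
the job is handed in; nothing more can be done
the job is handed in; nothing more can be done
```

I set the red dial on the green mark first, then the blue dial on the yellow mark. I then let go of both, moved the arm clear and handed the job in at about 11.6 s.

| Dial | Target (rad) | Jaw angle at release | Top camera |
|---|---|---|---|
| Red | +0.87 | +0.87 | 0.84 to 0.86 |
| Blue | -0.87 | -0.87 | about -0.865 |

- **Disagreement:** in the last picture, one red reading gave 0.80. It came from a 9-pixel patch in shadow. By eye, the red pointer had not moved since I released it and still stood at the green dot.
- **Contact:** wrist-force readings between moves stayed under 10 N, and the gripper was touching nothing at the end.

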